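Clamp the battery pack and hold a field probe through the guide

TASK

Swing the hold-down arm of the check nest over centre so that it comes down on the battery pack. Then take the long probe out of its rack by the handle and lower its rod through the guide hole above the pack without touching the bore or the pack, until the rounded tip hangs about 12 mm above the pack. Finish while still holding the probe there in the gripper, upright, still and centred in the hole; leave the arm down on the pack, the short probe in the rack and the other things where they are.

Things in the scene. Friction and masses are not known exactly. Their poses are not given: they have to be found in the camera images.
- fixture: Check nest, fixed to the bench: aluminium base plate 120 x 170 x 10 mm (x, y, z), with low black rails in which the battery pack lies. Origin at the centre of the underside of the base; z up; the hinge of the hold-down arm is on its -x side at (-50, -35, 45) mm, the guide bridge over its +y half. It may stand on the left or on the right of the rack.
- guide: Guide bridge, fixed on the nest: aluminium plate 106 x 50 x 12 mm (x, y, z) on two steel posts, with a steel bush ring 34 mm outside and 4 mm high on top. Origin at the foot of the bridge, on the hole's axis, 10 mm above the bench (on top of the base plate). The vertical hole is 24 mm in diameter and 16 mm deep: its mouth is 82 mm and its lower end 66 mm above the bench. The pack's top is 28 mm above the bench, 38 mm below the hole's lower end.
- guide_hole (a point): Centre of the mouth (upper rim) of the guide hole, 82 mm above the bench; z up along the hole's axis.
- clamp (a joint): Hold-down arm, hinged about the nest's y axis at (-50, -35, 45) mm in its frame. 0 rad (start): leaning back 30 deg to the nest's -x side on a stop; 0.52: upright (dead centre); 2.09: level to +x, rubber pad on the pack. Only weight (0.25 kg) and a damped hinge act: short of dead centre it falls back, past it it comes down by itself within about 4 s. 1 to 2 N at the bar moves it.
- clamp_bar (a point): Centre of the black cross bar at the end of the hold-down arm, 90 mm from the hinge; the bar is 14 mm thick and 44 mm long, along the nest's y. 123 mm above the bench at the start, 135 mm when the arm is upright, 45 mm when down.
- pack: White battery pack 118 x 62 x 18 mm lying in the nest, long side along the nest's y. Origin at the centre of its underside, 10 mm above the bench.
- rack: Probe rack, fixed to the bench: black base 100 x 130 mm and, on two steel posts, an aluminium plate 50 x 130 x 8 mm whose top is 115 mm above the bench. Two 18 mm holes at y = +35 and -35 mm hold one probe each. Origin at the centre of the underside; z up.
- probe_long: Long probe hanging upright in the rack by its collar (about 80 g): steel rod 10 mm in diameter and 100 mm long with a round tip; steel collar 30 mm in diameter and 6 mm thick; above it a round black handle 18 mm in diameter and 50 mm tall with a 4 mm dark steel cap. Origin on the axis at the underside of the collar, which lies on the rack's top plate; z up, the rod runs along -z to the tip at -100 mm, the handle from z = 6 to 56 mm. In either hole of the rack.
- probe_tip (a point): Lowest point of the long probe's round tip, on its axis.
- probe_short: Short probe in the other hole of the rack: rod 10 mm in diameter, only 50 mm long; collar 30 mm; thicker, shorter black handle, 24 mm in diameter and 26 mm tall. Its top is 151 mm above the bench. Origin on the axis at the underside of the collar. Not used.
- driver: Precision screwdriver 13 x 156 x 11 mm lying between nest and rack. Bystander.
- tweezers: Fine tweezers 14 x 124 x 10 mm lying at the front left. Bystander.
- usb_stick: Memory stick 18 x 51 x 9 mm lying at the front. Bystander.
- loupe: Black eye loupe 37 x 37 x 41 mm standing at the back. Bystander.
- heat_sink: Finned aluminium heat sink 36 x 44 x 19 mm at the back left. Bystander.
- bin_screws: Open parts tray 66 x 96 x 30 mm at the back right. Bystander.
Mind the look-alikes: they are no part of the job. What is shaped like the probe_long but green or turquoise is not meant.

How it is judged:
On the way, in this order (a step that is already met when the one before it is completed fails the run):
1. the hold-down arm is down on the pack while the long probe is still in the rack (value of joint clamp above 2.02 rad and z of probe_tip in the frame of rack below 0.06 m), for 0.2 s.
2. the long probe is lifted clear above the rack (z of probe_tip in the frame of rack above 0.118 m and contact force between the fingers and probe_long above 0.5 N), for 0.1 s.
At the end, for the whole second after the job is handed in: Gripper holds the long probe at rest, within 5 deg of upright, tip within 4 mm of the hole axis, 5 to 20 mm above the pack, touching neither guide nor pack. Arm down (joint > 2.02), pack in nest within 4 mm, short probe upright within 20 mm of its place, bystanders within 30 mm (horizontal distance between probe_tip and guide_hole below 0.004 m and horizontal distance between probe_long and guide_hole below 0.008 m and angle between probe_long's own z axis and vertical below 0.09 rad and z of probe_tip in the frame of fixture between 0.033 and 0.048 m and linear speed of probe_long below 0.01 m/s and contact force between the fingers and probe_long above 0.5 N and contact force between probe_long and fixture below 0.1 N and contact force between probe_long and pack below 0.1 N and value of joint clamp above 2.02 rad and z of pack in the frame of fixture below 0.014 m and horizontal distance between pack and fixture below 0.004 m and distance of probe_short from where it was at the start of the episode below 0.02 m and angle between probe_short's own z axis and vertical below 0.2 rad and distance of each of driver, tweezers, usb_stick, loupe, heat_sink, bin_screws from where it was at the start of the episode below 0.03 m); the arm keeps its last pose, push and grip.
It fails at once if the long probe touches the guide bridge or its bore (contact force between probe_long and guide above 0.3 N).
It fails at once if the long probe touches the pack (contact force between probe_long and pack above 0.3 N).
It fails at once if the short probe is disturbed (distance of probe_short from where it was at the start of the episode above 0.03 m).
It fails at once if a bystander is disturbed (distance of any of driver, tweezers, usb_stick, loupe, heat_sink, bin_screws from where it was at the start of the episode above 0.04 m).
It also fails if it takes over 58 s, if anything falls off the work surface, if the arm or the gripper's body presses on something with over 40 N, if the wrist force passes 120 N, or if a joint passes its speed limit or range.

ROBOT

A 6-joint arm with a two-finger parallel gripper is mounted at the origin on a cart in front of the work surface, level with it; the furniture and walls round the work are solid. World frame = base frame: x ahead of the robot, y to its left, z up, the work surface at z = 0. Lengths are in m, angles in rad, forces in N, time in s.
With the tool pointing down it reaches from about 0.3 to 0.875 m from the base axis. Payload 6.4 kg.
Tool frame: the origin (TCP) lies where the fingers leave the gripper's body, on its centre line; the fingertips stand 73 mm ahead of it and the grasp point (between the pads) lies 54 mm ahead of it; z points along the fingers, y is the line along which they close (so a half turn about z gives the same grasp; the last joint's range is limited). The gripper opens to 85 mm and grips with 20 to 120 N. Pads are 22 mm wide; open, the fingers measure 114 mm over their backs; the gripper's body (76 mm by 85 mm) begins 54 mm behind the grasp point. The pads swing forward as they close: fully open they stand 13 mm farther back than shut.
Start: joints at [-0.206, 0.181, 1.607, -0, 1.354, -0.206], TCP at [0.575, 0, 0.304] pointing down, gripper open.
Joint ranges: [-2.99, 2.99], [-0.89, 2.07], [0.3, 2.58], [-1.14, 4.28], [0, 2.63], [-3.12, 3.12]. Speed limits (rad/s): [2.57, 2.57, 3.01, 3.14, 3.14, 3.14].

INTERFACE

Orientations are given as a unit quaternion [w, x, y, z].
In Python, from bench import ctrl gives the robot as it stands.
- The arm moves only by the tool carry_out, never from a script. Its argument "steps" is one flat list of numbers, 7 for each row, row after row: the shift along the tool's x, y, z in m, then the turn, a rotation vector about the tool's x, y, z in rad, then the opening, from 0 (shut) to 1 (fully open). In form: [dx, dy, dz, wx, wy, wz, claw, dx, dy, dz, wx, wy, wz, claw, ...]. A call has 1 to 20 rows; each row is the pose to reach, as a shift and turn from the pose commanded when the call began, along the tool's axes at that moment; what a row does not reach only later rows make up. A row lasts 1/10 s, in which the tool goes at most 50 mm and 8.59 degrees, less where a joint would pass 70% of its speed; a pose out of reach is approached as far as the arm can. A call with a gripper value outside its range is refused whole. The fingers move at their own pace and stop on an object; the grip force is fixed at half the most. Time passes only in rows, so rows that repeat a pose let the fingers close. It gives the time, the measured TCP pose, the force, the opening and the grip force at its end, in the units of the state.
- ctrl.get_obs(): the state, without advancing time (a new reading comes with each control period).
- ctrl.camera(name): name is "scene" or "side" or "wrist"; returns the picture (384x512x3 uint8, red, green, blue); there is no depth.
- ctrl.camera_params(name): a dict with "vertical_fov" (degrees; the focal length in pixels is half the picture's height over the tangent of half this angle, whatever the lens; pixels are square), "cx", "cy" (the principal point, pixels), "cam_to_world" (4x4, takes a point from camera to world coordinates); the wrist camera has in their place "hand_eye" (4x4, takes a point from camera to tool coordinates, whose origin is the TCP and whose axes are the flange's). Camera axes: x right, y down, z forward; pixel columns grow to the right and rows downward; lengths in m; the calibration is good to about 2 mm. A picture is of the moment at which its call begins: read the wrist's pose just before it. camera_params takes no time and is no camera call.
- ctrl.hand_in(): hands the job in; it is judged then, once.
The state is a dict: "time_s": time; "q": joint angles; "dq": joint speeds; "joint_efforts": joint torques, N m; "eef_pos": TCP position; "eef_rot": TCP orientation; "wrist_force": force on the tool from outside, world axes, zero at the start; "torque": the same for the moment, N m; "opening": opening from 0.0 (shut) to 1.0 (fully open); "grasp_force": force on a finger pad.
Only numpy, scipy, OpenCV 4.12 (cv2) and the standard library are available. Lean on these libraries where they do the work, as an engineer would, in place of code of your own. Each camera call takes 0.05 s, during which the arm holds its last target. There are 200 camera calls.

## Working session

There is one attempt and no reset: what is moved stays moved. The work goes in short steps, Python scripts to look and compute and a tool call to move; the robot and the scene stay as the last step left them, time stands still between calls to the robot, and variables do not carry over. Pictures are saved under pics/ and viewed, at most 10 in all, crops included, and the job is handed in when it is done.

Besides the shell and the picture viewer there is one more tool, called after "Request:" by a JSON object that holds its "op" and its "data". carry_out: Moves the arm, as the interface text tells. Its arguments: {"type":"object","properties":{"steps":{"type":"array"}},"required":["steps"]}

```bash
mkdir -p pics; ls; cat > h.py <<'E'
from bench import ctrl
import numpy as np, cv2
from scipy.spatial.transform import Rotation as R
def K(p): f=192/np.tan(np.radians(p["vertical_fov"]/2)); return f,p["cx"],p["cy"]
def T_of(name,obs=None):
    p=ctrl.camera_params(name)
    if name!="wrist": return p,np.array(p["cam_to_world"])
    o=obs or ctrl.get_obs(); q=o["eef_rot"]; T=np.eye(4); T[:3,:3]=R.from_quat([q[1],q[2],q[3],q[0]]).as_matrix(); T[:3,3]=o["eef_pos"]
    return p,T@np.array(p["hand_eye"])
def ray(name,u,v,obs=None):
    p,T=T_of(name,obs); f,cx,cy=K(p); d=T[:3,:3]@np.array([(u-cx)/f,(v-cy)/f,1]); return T[:3,3],d
def atz(name,u,v,z,obs=None):
    c,d=ray(name,u,v,obs); return c+d*(z-c[2])/d[2]
def proj(name,X,obs=None):
    p,T=T_of(name,obs); f,cx,cy=K(p); x=np.linalg.inv(T)@np.append(X,1); return np.array([f*x[0]/x[2]+cx,f*x[1]/x[2]+cy])
def snap(name,fn,crop=None,s=1):
    im=ctrl.camera(name)[:,:,::-1]
    cv2.imwrite(f"pics/raw_{fn}.png",im)
    if crop: a,b,c,d=crop; im=im[b:d,a:c]
    cv2.imwrite(f"pics/{fn}.png",cv2.resize(im,None,fx=s,fy=s,interpolation=cv2.INTER_CUBIC))
E
python3 - <<'E'
from h import *
o=ctrl.get_obs(); print(o)
for n in("scene","side","wrist"): p=ctrl.camera_params(n); print(n,p)
snap("scene","s0",None,1.5); snap("side","d0",None,1.5)
E
```

```text
pics
{'time_s': 0.0, 'q': array([-2.06322402e-01,  1.81561132e-01,  1.60799909e+00, -7.26363261e-06,
        1.35379000e+00, -2.06289678e-01]), 'dq': array([-8.44787695e-04,  1.40141172e-03, -8.32292813e-05,  7.51653716e-06,
       -6.12178259e-04,  8.99044640e-05]), 'joint_efforts': array([ 3.41415571e-04, -4.44869328e+01, -3.51340663e+01, -2.51131587e-04,
        9.11703974e-03,  3.43231875e-05]), 'eef_pos': array([5.74577917e-01, 9.11812620e-05, 3.02977049e-01]), 'eef_rot': array([-7.33565262e-04,  7.07117523e-01,  7.07095493e-01, -4.83894222e-04]), 'wrist_force': array([0.26736499, 0.21058358, 0.34417648]), 'torque': array([ 0.04318541,  0.04838473, -0.02047529]), 'grasp_force': 0.0, 'opening': 0.9999774673101002}
scene {'vertical_fov': 50.71151116557124, 'cx': 262.3669759714748, 'cy': 194.33333902570266, 'cam_to_world': array([[-0.76147097, -0.32546008,  0.56056909,  0.06597624],
       [-0.64790493,  0.35611271, -0.67335202,  0.55259713],
       [ 0.01952343, -0.87593349, -0.48203668,  0.52531496],
       [ 0.        ,  0.        ,  0.        ,  1.        ]])}
side {'vertical_fov': 48.54594397681156, 'cx': 261.3145431222992, 'cy': 191.26978365151055, 'cam_to_world': array([[ 0.84973485, -0.25431878,  0.46181451,  0.01242851],
       [-0.52703136, -0.43258081,  0.73151336, -0.88912398],
       [ 0.01373451, -0.86498312, -0.50161296,  0.68307012],
       [ 0.        ,  0.        ,  0.        ,  1.        ]])}
wrist {'vertical_fov': 69.22171511971916, 'cx': 257.97989664168085, 'cy': 195.40227294296096, 'hand_eye': array([[ 2.99034726e-04, -9.64950423e-01, -2.62432070e-01,
         6.64149433e-02],
       [ 9.99999874e-01,  3.94219334e-04, -3.10051379e-04,
        -1.10259694e-04],
       [ 4.02640005e-04, -2.62431945e-01,  9.64950420e-01,
        -7.08426628e-02],
       [ 0.00000000e+00,  0.00000000e+00,  0.00000000e+00,
         1.00000000e+00]])}
```

View pics/s0.png

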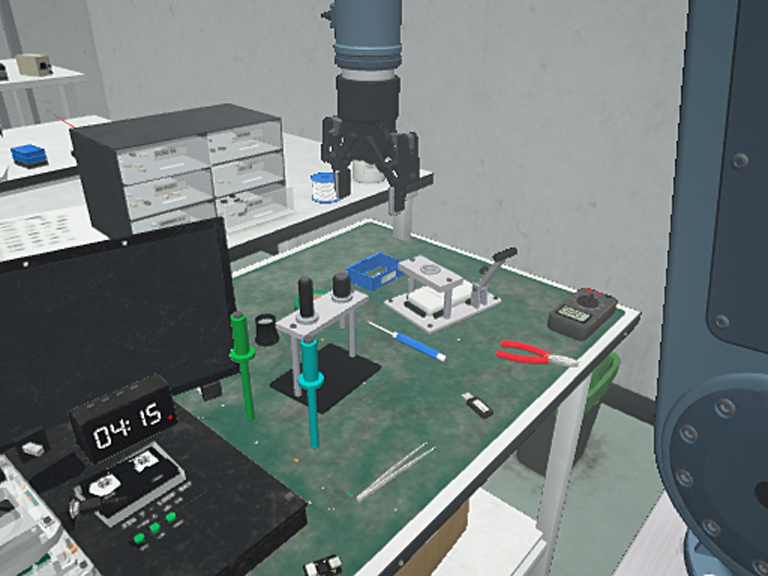

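View pics/d0.png

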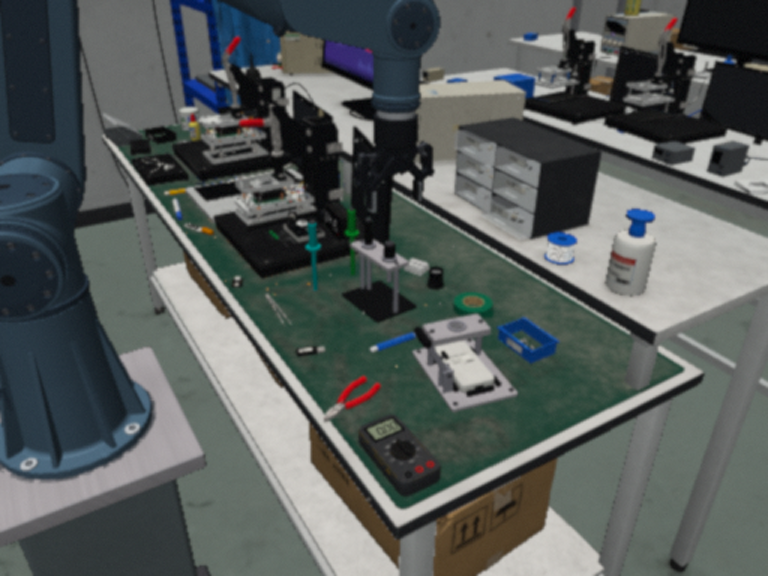

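```bash
python3 - <<'E'
from h import *
a=cv2.imread("pics/raw_s0.png")[155:280,175:365]; b=cv2.imread("pics/raw_d0.png")[150:275,205:355]
cv2.imwrite("pics/s0c.png",cv2.resize(a,None,fx=4,fy=4,interpolation=cv2.INTER_CUBIC))
cv2.imwrite("pics/d0c.png",cv2.resize(b,None,fx=4,fy=4,interpolation=cv2.INTER_CUBIC))
E
```

```text
(no output)
```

View pics/s0c.png

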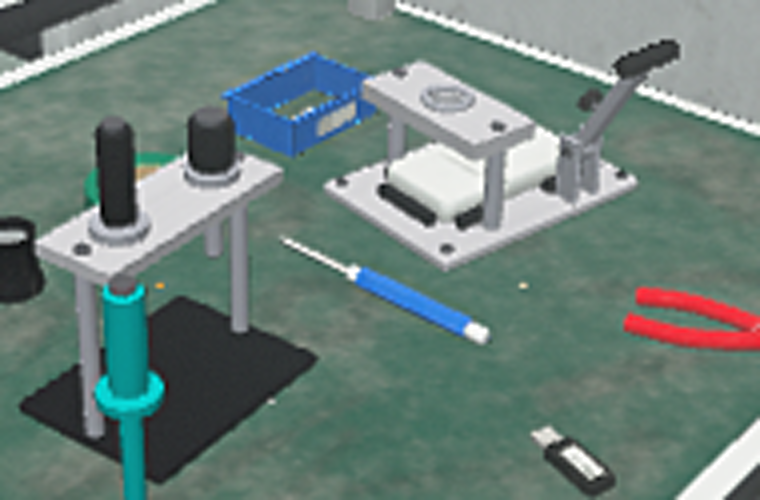

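View pics/d0c.png

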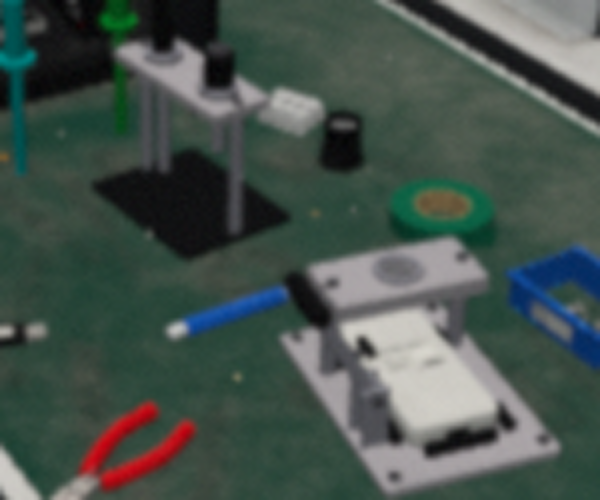

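```bash
python3 - <<'E'
from h import *
S=lambda u,v,z:atz("scene",175+u/4,155+v/4,z)
D=lambda u,v,z:atz("side",205+u/4,150+v/4,z)
np.set_printoptions(precision=4,suppress=True)
for n,f,u,v,z in [("bush",S,447,98,.082),("bush",D,398,268,.082),("bar",S,648,58,.123),("bar",D,307,298,.123),
("nestL",S,327,187,.01),("nestB",S,447,268,.01),("nestR",S,635,180,.01),
("nestL",D,282,337,.01),("nestB",D,388,490,.01),("nestR",D,558,447,.01),
("collar",S,120,222,.121),("captop",S,115,122,.175),("collarshort",S,212,172,.121),("shorttop",S,212,115,.151),("shorttop",D,219,48,.151),("coll long",D,164,54,.121),
("rackplateL",S,40,245,.115),("rackplateR",S,283,172,.115),("rack plate front",S,105,283,.115),
("rackL",S,22,407,0),("rackB",S,162,482,0),("rackR",S,317,357,0),
("rackL",D,93,187,0),("rackB",D,188,257,0),("rackR",D,288,216,0)]:
    print(n,f(u,v,z)[:2])
E
```

```text
bush [ 0.5862 -0.1639]
bush [ 0.5919 -0.1799]
bar [ 0.483  -0.2189]
bar [ 0.4881 -0.2266]
nestL [ 0.6504 -0.1277]
nestB [ 0.5354 -0.1032]
nestR [ 0.5089 -0.2689]
nestL [ 0.5436 -0.1225]
nestB [ 0.5127 -0.2835]
nestR [ 0.6264 -0.3053]
collar [0.5758 0.1112]
captop [0.5758 0.1108]
collarshort [0.5777 0.0467]
shorttop [0.5807 0.0427]
shorttop [0.5854 0.0292]
coll long [0.5772 0.0929]
rackplateL [0.5958 0.1444]
rackplateR [0.5583 0.0145]
rack plate front [0.5485 0.1459]
rackL [0.628  0.1401]
rackB [0.5305 0.1329]
rackR [0.5427 0.004 ]
rackL [0.5343 0.1304]
rackB [0.5472 0.007 ]
rackR [0.6418 0.0171]
```

```bash
python3 - <<'E'
from h import *
snap("wrist","w0",None,1.55)
E
```

```text
(no output)
```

View pics/w0.png

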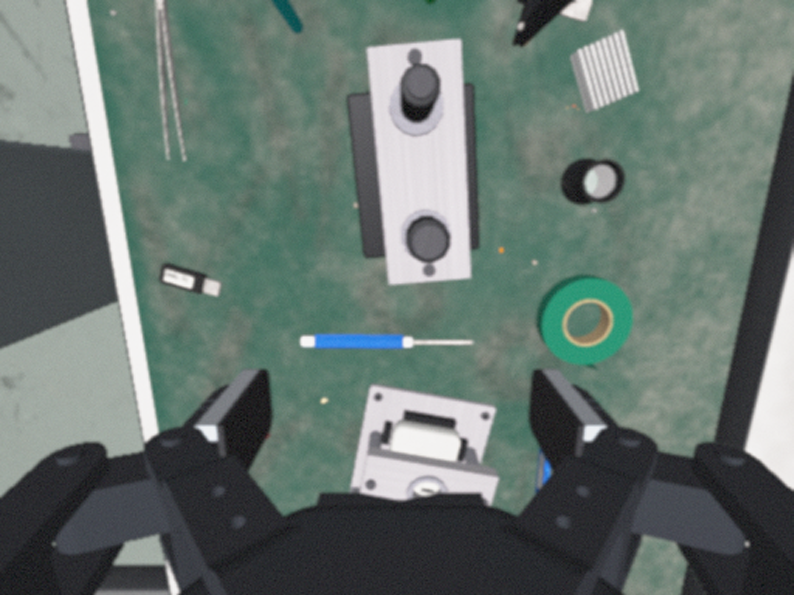

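```bash
python3 - <<'E'
from h import *
np.set_printoptions(precision=4,suppress=True)
W=lambda u,v,z:atz("wrist",u/1.55,v/1.55,z)[:2]
for n,u,v,z in [("collar",416,106,.121),("cap",421,83,.175),("shortcollar",426,236,.121),("shorttop",429,239,.151),("plate TL",367,46,.115),("TR",461,39,.115),("BL",389,285,.115),("BR",471,278,.115),("nestTL",371,386,.01),("nestTR",496,406,.01),("guideR",498,475,.078),("guideL",367,450,.078),("bush",428,489,.082)]: print(n,W(u,v,z))
E
```

```text
collar [0.583  0.1081]
cap [0.5832 0.1081]
shortcollar [0.5895 0.0382]
shorttop [0.5893 0.04  ]
plate TL [0.5566 0.1387]
TR [0.6068 0.142 ]
BL [0.5676 0.0075]
BR [0.6178 0.0119]
nestTL [ 0.5474 -0.112 ]
nestTR [ 0.664  -0.1323]
guideR [ 0.6525 -0.1562]
guideL [ 0.5484 -0.1335]
bush [ 0.5966 -0.1662]
```

Request:
{"op": "carry_out", "data": {"steps": [-0.217,-0.128,0.03,0,0,0.1745,0,-0.217,-0.128,0.03,0,0,0.1745,0,-0.217,-0.128,0.03,0,0,0.1745,0,-0.217,-0.128,0.03,0,0,0.1745,0,-0.217,-0.128,0.03,0,0,0.1745,0,-0.217,-0.128,0.03,0,0,0.1745,0,-0.217,-0.128,0.03,0,0,0.1745,0,-0.217,-0.128,0.03,0,0,0.1745,0,-0.217,-0.128,0.115,0,0,0.1745,0,-0.217,-0.128,0.115,0,0,0.1745,0,-0.217,-0.128,0.115,0,0,0.1745,0,-0.217,-0.128,0.115,0,0,0.1745,0]}}

```text
time_s: 1.35
eef_pos: [0.4477, -0.2158, 0.1893]
eef_rot: [-0.001, 0.765, 0.644, -0.0]
wrist_force: [-0.1, -0.6, 0.7]
opening: 0.002
grasp_force: 0.0
```

```bash
python3 - <<'E'
from h import *
o=ctrl.get_obs(); print(o["time_s"],o["eef_pos"],o["eef_rot"],o["wrist_force"],o["opening"])
im=ctrl.camera("scene")[:,:,::-1][130:240,240:370]; im2=ctrl.camera("side")[:,:,::-1][170:280,230:360]
cv2.imwrite("pics/c1.png",cv2.resize(np.hstack([im,im2]),None,fx=3,fy=3,interpolation=cv2.INTER_CUBIC))
E
```

```text
1.35 [ 0.44773435 -0.21582633  0.18927223] [-5.06054912e-04  7.65305143e-01  6.43667446e-01 -4.04426213e-06] [-0.07148665 -0.62872529  0.68124656] 0.0024957873035717374
```

View pics/c1.png

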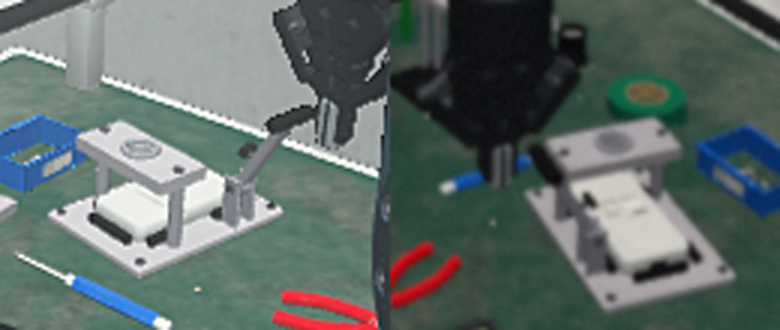

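Request:
{"op": "carry_out", "data": {"steps": [0,0.012,0,0,0,0,0,0,0.02,0,0,0,0,0,0,0.026,0,0,0,0,0,0,0.032,0,0,0,0,0,0,0.038,0,0,0,0,0,0,0.044,0,0,0,0,0,0,0.05,0,0,0,0,0,0,0.056,0,0,0,0,0,0,0.062,0,0,0,0,0,0,0.068,0,0,0,0,0,0,0.074,0,0,0,0,0,0,0.08,0,0,0,0,0,0,0.086,0,0,0,0,0,0,0.092,0,0,0,0,0,0,0.098,0,0,0,0,0,0,0.1,0,0,0,0,0,0,0.1,0,0,0,0,0]}}

```text
time_s: 3.15
eef_pos: [0.5458, -0.2344, 0.1889]
eef_rot: [0.0, 0.766, 0.643, 0.0]
wrist_force: [0.3, 1.7, -1.0]
opening: -0.002
grasp_force: 0.0
```

```bash
python3 - <<'E'
from h import *
im=ctrl.camera("scene")[:,:,::-1][130:240,240:370]; im2=ctrl.camera("side")[:,:,::-1][170:280,230:360]
cv2.imwrite("pics/c2.png",cv2.resize(np.hstack([im,im2]),None,fx=3,fy=3,interpolation=cv2.INTER_CUBIC))
E
```

```text
(no output)
```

View pics/c2.png

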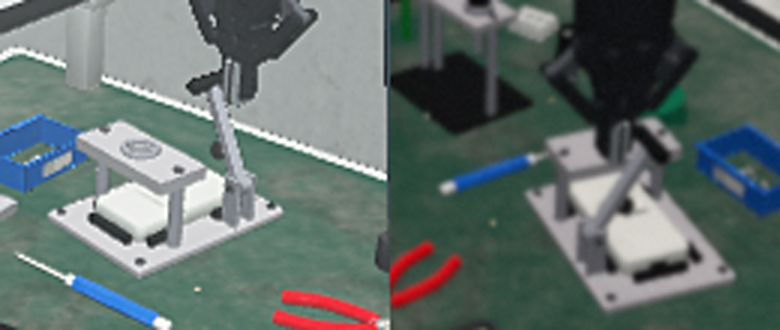

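Request:
{"op": "carry_out", "data": {"steps": [0,0.1,-0.05,0,0,0,0,0,0.1,-0.11,0,0,0,0.5,0,0.12,-0.12,0,0,0,1,0,0.141,-0.12,0,0,0,1,0,0.141,-0.12,0,0,0,1,0,0.141,-0.12,0,0,0,1,0,0.141,-0.12,0,0,0,1,0,0.141,-0.12,0,0,0,1]}}

```text
time_s: 4.05
eef_pos: [0.683, -0.2585, 0.3075]
eef_rot: [-0.001, 0.766, 0.643, -0.001]
wrist_force: [-0.1, 0.7, -0.4]
opening: 1.0
grasp_force: 0.0
```

```bash
python3 - <<'E'
from h import *
o=ctrl.get_obs(); print(o["time_s"],o["eef_pos"],o["eef_rot"])
np.save("w1.npy",np.concatenate([o["eef_pos"],o["eef_rot"]]))
print(proj("wrist",[.597,-.170,.082],o))
snap("wrist","w1",(150,20,370,185),3.5)
E
```

```text
4.05 [ 0.68301593 -0.25850749  0.30746326] [-1.33334696e-03  7.66150282e-01  6.42659831e-01 -5.55692698e-04]
[161.04672856 114.0161189 ]
```

View pics/w1.png

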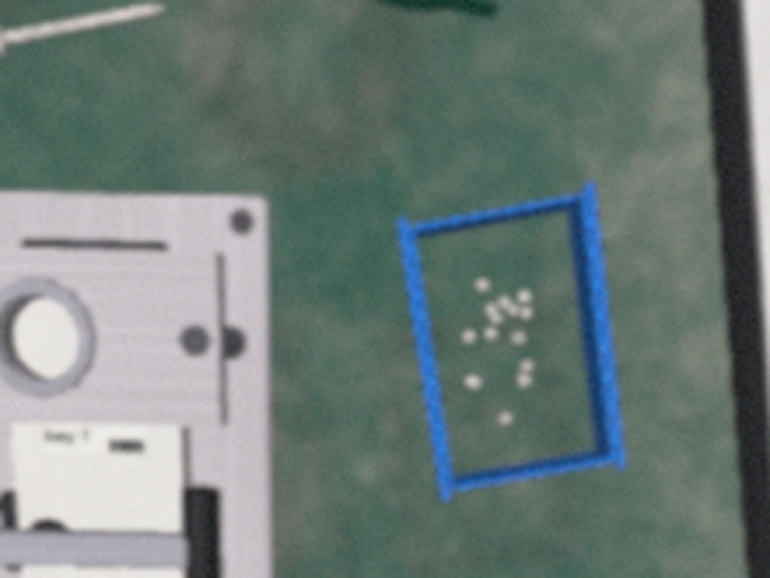

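Request:
{"op": "carry_out", "data": {"steps": [0,-0.04,0,0,0,0,1,0,-0.08,0,0,0,0,1,0,-0.099,0,0,0,0,1,0,-0.099,0,0,0,0,1,0,-0.099,0,0,0,0,1]}}

```text
time_s: 4.6
eef_pos: [0.5867, -0.2418, 0.3093]
eef_rot: [0.0, 0.766, 0.643, 0.0]
wrist_force: [0.1, 0.1, -0.7]
opening: 1.001
grasp_force: 0.0
```

```bash
cat >> h.py <<'E'
def bush(obs,name="wrist",guess=(.597,-.170,.082),save=None):
    im=ctrl.camera(name); g=cv2.cvtColor(im,cv2.COLOR_RGB2GRAY)
    if save: cv2.imwrite(f"pics/{save}.png",im[:,:,::-1])
    u,v=proj(name,guess,obs).astype(int); s=6; r=32
    c=cv2.resize(g[v-r:v+r,u-r:u+r],None,fx=s,fy=s,interpolation=cv2.INTER_CUBIC)
    cs=cv2.HoughCircles(c,cv2.HOUGH_GRADIENT,1.5,30,param1=80,param2=30,minRadius=55,maxRadius=125)
    return [] if cs is None else [(u-r+a/s,v-r+b/s,q/s) for a,b,q in cs[0][:4]]
E
python3 - <<'E'
from h import *
o=ctrl.get_obs(); print(o["time_s"],o["eef_pos"])
print(atz("wrist",160.6,116.0,.082,dict(eef_pos=np.load("w1.npy")[:3],eef_rot=np.load("w1.npy")[3:])))
print(proj("wrist",(.597,-.17,.082),o))
for u,v,r in bush(o,save="w2"): print(u,v,r,atz("wrist",u,v,.082,o))
im=cv2.imread("pics/w2.png")[80:240,150:350]; cv2.imwrite("pics/w2c.png",cv2.resize(im,None,fx=3.7,fy=3.7,interpolation=cv2.INTER_CUBIC))
E
```

```text
4.6 [ 0.58670256 -0.24180046  0.30933619]
[ 0.59603658 -0.17181393  0.082     ]
[255.7117662  113.51308226]
255.625 116.875 12.291667 [ 0.59632609 -0.17325971  0.082     ]
```

View pics/w2c.png

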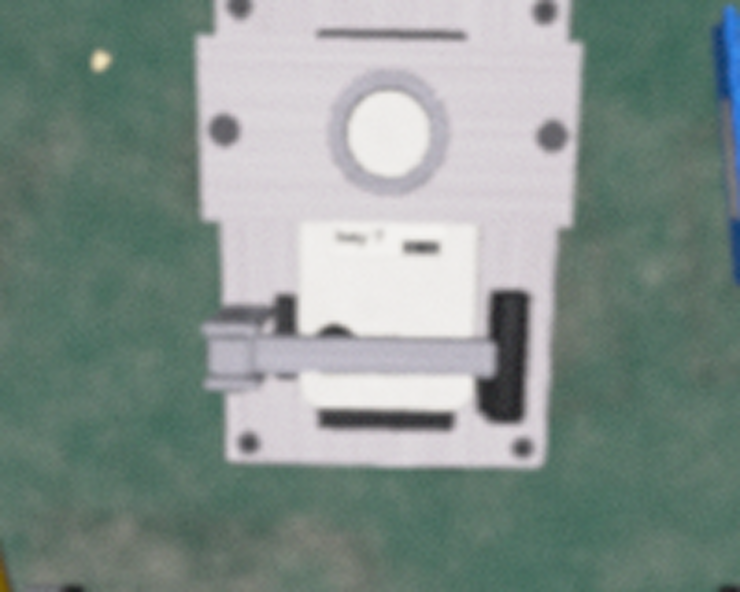

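```bash
python3 - <<'E'
from h import *
for n,u,v in [("turq",315,447),("green",250,418)]: print(n,atz("scene",u/1.5,v/1.5,0))
for n,u,v in [("turqtop",309,345),("greentop",239,315)]: print(n,atz("scene",u/1.5,v/1.5,.156))
for z in (0,.1,.16): print(atz("wrist",295/1.55,28/1.55,z,dict(eef_pos=[.5746,0,.303],eef_rot=[0,.70711,.70711,0])))
E
```

```text
turq [0.49272832 0.18308692 0.        ]
green [0.59420838 0.20222443 0.        ]
turqtop [0.48524258 0.18985413 0.156     ]
greentop [0.5918154  0.20175643 0.156     ]
[0.49398182 0.18279408 0.        ]
[0.51552113 0.15165865 0.1       ]
[0.52844472 0.13297739 0.16      ]
```

Request:
{"op": "carry_out", "data": {"steps": [0.05,-0.01,0,0,0,0,1,0.1,-0.02,0,0,0,0,1,0.15,-0.03,0,0,0,0,1,0.2,-0.04,0,0,0,0,1,0.25,-0.05,0,0,0,0,1,0.3,-0.06,0,0,0,0,1,0.344,-0.064,0,0,0,0,1,0.344,-0.064,0,0,0,0,1,0.344,-0.064,0,0,0,0,1,0.344,-0.064,0,0,0,0,1]}}

```text
time_s: 5.65
eef_pos: [0.5841, 0.1076, 0.3086]
eef_rot: [0.0, 0.766, 0.643, -0.0]
wrist_force: [0.4, -0.6, 0.8]
opening: 0.998
grasp_force: 0.0
```

```bash
python3 - <<'E'
from h import *
o=ctrl.get_obs(); print(o["time_s"],o["eef_pos"],o["eef_rot"])
a=ctrl.camera("scene")[:,:,::-1][110:270,160:290]; b=ctrl.camera("side")[:,:,::-1][100:260,200:360]
snap("wrist","w3")
cv2.imwrite("pics/c3.png",cv2.resize(np.hstack([a,b]),None,fx=2.7,fy=2.7,interpolation=cv2.INTER_CUBIC))
E
```

```text
5.65 [0.58406068 0.10763892 0.30864278] [ 9.16511678e-05  7.66099332e-01  6.42722145e-01 -2.20343686e-04]
```

View pics/c3.png

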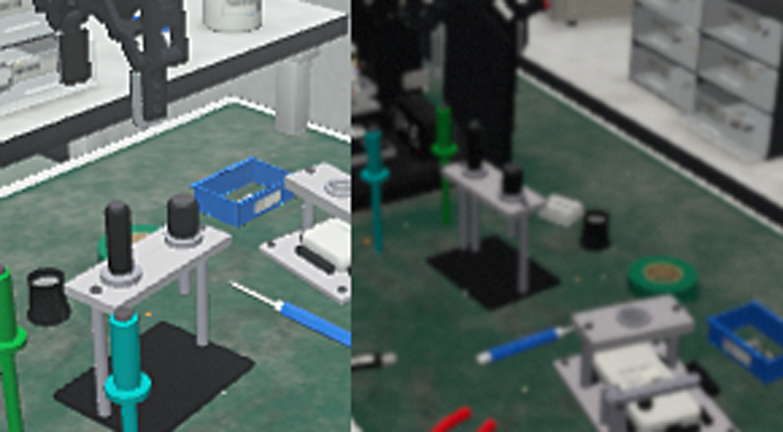

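```bash
python3 - <<'E'
from h import *
o=ctrl.get_obs(); X=[.583,.108]
g=cv2.imread("pics/raw_w3.png",0)
for z in(.175,.121,.115): print(z,proj("wrist",X+[z],o))
u,v=255,200
print(g[160:244:4,205:310:4])
E
```

```text
0.175 [256.78898721 207.50958235]
0.121 [257.05487443 190.34737919]
0.115 [257.07814087 188.84560248]
[[113 111 116  89  76  77  79 116 174 213 222 201 197 222 221 221 221 223
  182  70  68  71  66  99 103 109 113]
 [121 117 120 108  76 190 218 222 222 220 220 111 110 221 220 220 220 223
  214  67  66  65  63  99 105 110 117]
 [107 108 121 119  72 171 220 223 225 222 220 181 175 222 221 219 221 222
  221  79  65  64  65  98 110 113 116]
 [110 103 116 125  79  98 222 220 221 220 220 220 221 221 221 218 221 222
  222 127  65  62  66  90 113 112 110]
 [119 117 114 112 103  71 215 220 221 223 220 192 176 184 174 201 222 221
  222 181  63  62  61  67 112 105 108]
 [117 111 110 108 114  63 188 219 219 222 188 198 196 196 197 197 199 224
  224 216  67  62  60  60 105 105 107]
 [121 116 108 110 112  76 119 224 220 220 199 179  63  24  83 198 194 220
  223 221  75  66  60  55 106 114 112]
 [119 111 110 112 109  96  78 220 219 205 193  86  31  27  21 104 196 220
  222 223 119  62  64  61  94 112 119]
 [116 116 110 110 108 114  63 198 220 212 192  43  32  29  23  79 195 216
  222 223 177  63  6
[... 675 characters left out ...]
  65  56  60  53 112]
 [102  97 103 107 107 109 111 109  60 185 222 222 224 223 221 222 224 219
  220 224 225 225 116  57  57  55 106]
 [101 105 106 113 110 112 112 120  77 116 223 223 223 222 224 224 223 222
  224 223 225 227 172  52  56  53  91]
 [102 103 105 101 104 110 109 120  97  66 222 222 224 223 224 223 225 223
  223 222 229 225 216  69  88 103 112]
 [ 98  98  99 102 102 110 107 110 108  58 198 223 223 224 227 222 224 222
  221 220 229 226 223 119 111 118 109]
 [102  99 105 103 107 108 111 110 111  65 139 224 224 224 224 223 224 225
  220 224 227 225 226 143 116 112 110]
 [ 99 100 100 105 115 109 109 108 110  96  80 224 224 224 224 225 192 145
  142 202 222 227 228 184 107 109 111]]
```

Request:
{"op": "carry_out", "data": {"steps": [0.001,-0.001,0.03,0,0,0,1,0.001,-0.001,0.06,0,0,0,1,0.001,-0.001,0.085,0,0,0,1,0.001,-0.001,0.104,0,0,0,1,0.001,-0.001,0.104,0,0,0,1,0.001,-0.001,0.104,0,0,0,1,0.001,-0.001,0.104,0,0,0,0.5,0.001,-0.001,0.104,0,0,0,0.3,0.001,-0.001,0.104,0,0,0,0.1,0.001,-0.001,0.104,0,0,0,0,0.001,-0.001,0.104,0,0,0,0,0.001,-0.001,0.104,0,0,0,0,0.001,-0.001,0.104,0,0,0,0,0.001,-0.001,0.104,0,0,0,0]}}

```text
time_s: 7.2
eef_pos: [0.5831, 0.1095, 0.2055]
eef_rot: [0.0, 0.766, 0.643, 0.0]
wrist_force: [0.2, 0.5, 5.2]
opening: 0.197
grasp_force: 58.4
```

Request:
{"op": "carry_out", "data": {"steps": [0,0,0,0,0,0,0,0,0,0,0,0,0,0,0,0,0,0,0,0,0,0,0,-0.01,0,0,0,0,0,0,-0.025,0,0,0,0,0,0,-0.045,0,0,0,0,0,0,-0.065,0,0,0,0,0,0,-0.085,0,0,0,0,0,0,-0.105,0,0,0,0,0,0,-0.125,0,0,0,0,0,0,-0.145,0,0,0,0,0,0,-0.165,0,0,0,0,0,0,-0.18,0,0,0,0,0,0,-0.18,0,0,0,0,0,0,-0.18,0,0,0,0]}}

```text
time_s: 8.7
eef_pos: [0.5826, 0.1094, 0.3847]
eef_rot: [-0.0, 0.766, 0.643, -0.0]
wrist_force: [-0.4, -0.7, -1.4]
opening: 0.195
grasp_force: 58.5
```

```bash
python3 - <<'E'
from h import *
o=ctrl.get_obs(); print(o["time_s"],o["eef_pos"],o["wrist_force"],o["grasp_force"])
p=np.array(o["eef_pos"]); tip=p-[0,0,.1905]; print("tip exp",tip)
for n in("scene","side","wrist"):
    im=ctrl.camera(n); cv2.imwrite(f"pics/L_{n}.png",im[:,:,::-1])
    print(n,proj(n,tip,o),proj(n,tip+[0,0,.09],o))
g=cv2.imread("pics/L_scene.png",0); u,v=proj("scene",tip,o).astype(int); print(u-12,v-40); print(g[v-40:v+10:3,u-12:u+14])
g=cv2.imread("pics/L_side.png",0); u,v=proj("side",tip,o).astype(int); print(u-12,v-40); print(g[v-40:v+10:3,u-12:u+14])
E
```

```text
8.7 [0.58258013 0.10939972 0.38473504] [-0.41126402 -0.65526401 -1.36546349] 58.505533933639526
tip exp [0.58258013 0.10939972 0.19423504]
scene [201.29464063 174.84630147] [198.54324652 128.29093075]
side [244.65091739 138.30979162] [244.46161614 108.5423741 ]
wrist [258.21501574 190.72314121] [258.24423711 224.4618992 ]
189 134
[[155 158 188 197 195 192 199 229 230 120 141 141 132 108  82 237 225 220
  221 223 214 107 125 137 105 110]
 [166 155 175 193 191 190 198 225 228 117 137 144 136 116 104 245 228 224
  221 220 218 218 218 219 219 222]
 [208 212 212 214 215 217 221 216 226 116 140 144 137 120 104 238 222 220
  220 220 220 220 221 224 226 228]
 [206 178 181 189 196 198 202 216 221  79 142 145 139 125 122 237 227 229
  233 236 237 236 164 146  64  58]
 [208 211 214 216 218 219 220 223 232 240 127 141 141 130 112 127  55  56
   64  67  71  72  73  74  73  72]
 [223 228 234 232 235 234 138 102  49  65 140 144 142 137 121  62  69  72
   72  70  73  69  68  69  69  66]
 [ 41  54  61  65  69  68  68  68  66  74 141 144 141 138 124  57  66  67
   63  60  72  68  93 134 181 175]
 [ 67
[... 2246 characters left out ...]
27  14  14
   14  14  14  15  14  15  11  11]
 [ 72  62  34  17  11  15  14  15  14  15  16  40  68  73  59  29  12  12
   13  13   9  12  12  14  13   9]
 [ 64  52  26  10  11  15  14  14  13  14  19  41  70  75  58  29  14  16
   13  13  15  13  13  12  12  11]
 [ 56  52  37  21  15  14  13  13  15  14  18  41  68  73  57  31  15  12
   14  14  14  11  15  12  11   8]
 [ 62  60  56  52  44  23  14  15  13  16  16  19  28  28  25  16  13  14
   14  12  15  13  12  13  12   9]
 [ 42  44  47  44  36  22  15  11  16  14  14  13  13  12  10  13  13  14
   12  14  14  13  13  13  13   3]
 [ 42  45  47  43  38  32  27  22  17  13  11  14  15  14  13  13  14  13
   15  14  10  14  11  12  13   8]]
```

Request:
{"op": "carry_out", "data": {"steps": [-0.02,0.005,0,0,0,0,0,-0.05,0.011,0,0,0,0,0,-0.08,0.018,0,0,0,0,0,-0.11,0.025,0,0,0,0,0,-0.14,0.032,0,0,0,0,0,-0.17,0.038,0,0,0,0,0,-0.2,0.045,0,0,0,0,0,-0.23,0.052,0,0,0,0,0,-0.255,0.057,0.02,0,0,0,0,-0.275,0.062,0.04,0,0,0,0,-0.275,0.062,0.06,0,0,0,0,-0.275,0.062,0.08,0,0,0,0,-0.275,0.062,0.095,0,0,0,0,-0.275,0.062,0.095,0,0,0,0,-0.275,0.062,0.095,0,0,0,0,-0.275,0.062,0.095,0,0,0,0]}}

```text
time_s: 10.45
eef_pos: [0.5966, -0.1722, 0.2912]
eef_rot: [0.001, 0.766, 0.643, 0.0]
wrist_force: [-0.2, 0.2, -0.4]
opening: 0.197
grasp_force: 58.5
```

```bash
python3 - <<'E'
from h import *
np.set_printoptions(linewidth=250)
o=ctrl.get_obs(); print(o["time_s"],o["eef_pos"],o["wrist_force"],o["grasp_force"])
p=np.array(o["eef_pos"]); tip=p-[0,0,.1905]; print("tip exp",tip)
for n in("wrist","scene","side"):
    im=ctrl.camera(n); cv2.imwrite(f"pics/M_{n}.png",im[:,:,::-1])
    u,v=proj(n,tip,o); print(n,u,v,"hole",proj(n,[.596,-.1725,.082],o))
    g=cv2.cvtColor(im,cv2.COLOR_RGB2GRAY); u,v=int(u),int(v)
    hw=34 if n=="wrist" else 22
    st=2 if n=="wrist" else 1
    print(u-hw,v-hw//2); print(g[v-hw//2-(8 if n=="wrist" else 4):v+hw+1:st*1,u-hw:u+hw+1:st])
E
```

```text
10.45 [ 0.59663774 -0.17223835  0.29122238] [-0.16642411  0.16410895 -0.43363634] 58.525713086128235
tip exp [ 0.59663774 -0.17223835  0.10072238]
wrist 257.80089887996877 190.59625733791552 hole [257.22176433 186.47959501]
223 173
[[217 216 216 ... 213 212 213]
 [216 215 217 ... 217 216 214]
 [215 215 214 ... 214 210 213]
 ...
 [108  88  63 ...  36  39  50]
 [118 127  60 ...  46  56  54]
 [135 156  70 ...  46  54  48]]
scene 285.7922633388752 170.226488720851 hole [285.70235573 177.13696974]
263 159
[[142 147 150 ... 166 167 165]
 [141 144 147 ... 168 169 166]
 [144 146 148 ... 167 166 168]
 ...
 [120 121 121 ... 179 229 212]
 [117 118 117 ... 252 251 200]
 [118 120 120 ... 241 244 212]]
side 304.66402508212724 208.92047516646974 hole [304.05452006 215.17961743]
282 197
[[68 66 68 ... 81 79 77]
 [68 70 69 ... 81 82 79]
 [70 68 68 ... 82 82 82]
 ...
 [62 61 61 ... 61 63 62]
 [65 64 62 ... 61 63 62]
 [71 73 75 ... 62 60 59]]
```

```bash
cat > art.py <<'E'
import cv2,sys
def art(fn,u0,u1,v0,v1,st=1):
    g=cv2.imread(fn,0); print(fn,"u0",u0,"lo..hi",g[v0:v1,u0:u1].min(),g[v0:v1,u0:u1].max())
    for v in range(v0,v1,st): print(v,"".join("%3d"%(int(x)//10) for x in g[v,u0:u1:st]))
E
python3 - <<'E'
from art import art
art("pics/M_wrist.png",226,290,160,216,2)
art("pics/M_scene.png",262,310,158,192)
art("pics/M_side.png",280,330,196,230)
E
```

```text
pics/M_wrist.png u0 226 lo..hi 63 242
160  14 14 14 16 17 17 18 18 18 18 18 18 18 19 19 19 19 19 18 18 19 20 20 19 20 20 20 19 17 18 18 18
162  21 21 21 21 21 20 21 21 21 20 20 20 20 20 20 20 20 20 20 20 20 20 19 19 19 19 19 19 18 19 18 17
164  21 21 21 21 21 21 21 21 21 21 21 21 21 21 21 21 21 21 21 21 21 21 21 21 21 21 21 21 21 21 21 21
166  21 21 21 21 21 21 21 21 21 22 21 21 21 22 21 22 21 21 21 21 21 21 21 21 21 21 21 21 21 21 21 21
168  21 21 21 21 21 21 21 21 21 21 21 21 21 21 21 21 21 21 21 21 21 21 21 21 21 21 21 21 21 21 21 21
170  21 21 21 21 21 21 21 21 21 21 21 21 20 19 18 18 18 18 19 21 21 21 21 21 21 21 21 21 21 21 21 21
172  21 21 21 21 21 21 21 21 21 21 21 18 17 18 18 18 18 18 17 17 19 21 21 21 21 21 21 21 21 21 21 21
174  21 21 21 21 21 21 21 22 21 21 19 18 19 18 20 21 19 19 18 18 18 19 21 21 21 21 21 21 21 21 21 21
176  21 21 21 21 21 21 21 21 21 19 18 19 21 22 23 23 23 23 21 19 18 18 19 21 21 21 21 21 21 21 21 21
178  21 21 21 21 21 21 21 21 19 18 19 21 23 23 23 23 23 23 23 22 19 19 18 20 21 21 21 21 21 21 21 21
180  21 21 21 21 22 21 21 21 18 18 20 23 23 23 23 23
[... 11476 characters left out ...]
10 10 10 10 10 10 10 10  9  8  8  9  9  8  7  8  8  8  6  6  6  5  6  6  6  5  6
226   6  6  6  6  6  6  8  8 11 13 14 14 13 12 12 11 10 10 10 10 10 10 10 10 10 11 11 12 12 13 12 11  8  8 10 11  8  7  7  8  7  6  5  5  6  6  6  6  6  5
227   5  5  6  6  6  6  7  8  9 10 10 11 10 10 10  9  9 10 10 10 11 11 12 13 14 15 15 16 17 17 16 13 11 10 13 14 11  8  7  7  7  6  6  5  6  6  6  6  5  5
228   6  5  6  6  6  6  7  8  8  9  9  9 10 10 10 10 11 12 12 13 14 15 16 17 18 19 19 19 19 19 18 16 15 15 15 15 13  9  8  8  7  6  6  6  6  6  6  5  5  5
229   6  6  6  6  6  6  7  8  8  9 10 11 11 12 13 14 15 16 16 18 18 19 20 20 20 20 20 20 20 20 19 18 17 16 16 15 13  9  8  8  7  6  5  6  6  6  6  5  5  5
```

Request:
{"op": "carry_out", "data": {"steps": [0.002,-0.0008,0,0,0,0,0,0.002,-0.0008,0,0,0,0,0,0.002,-0.0008,0,0,0,0,0,0.002,-0.0008,0.005,0,0,0,0,0.002,-0.0008,0.01,0,0,0,0,0.002,-0.0008,0.015,0,0,0,0,0.002,-0.0008,0.02,0,0,0,0,0.002,-0.0008,0.025,0,0,0,0,0.002,-0.0008,0.03,0,0,0,0,0.002,-0.0008,0.035,0,0,0,0,0.002,-0.0008,0.04,0,0,0,0,0.002,-0.0008,0.045,0,0,0,0,0.002,-0.0008,0.05,0,0,0,0,0.002,-0.0008,0.055,0,0,0,0,0.002,-0.0008,0.058,0,0,0,0,0.002,-0.0008,0.06,0,0,0,0,0.002,-0.0008,0.06,0,0,0,0,0.002,-0.0008,0.06,0,0,0,0,0.002,-0.0008,0.06,0,0,0,0,0.002,-0.0008,0.06,0,0,0,0]}}

```text
time_s: 12.6
eef_pos: [0.5957, -0.1701, 0.2302]
eef_rot: [0.0, 0.766, 0.643, 0.0]
wrist_force: [-0.0, 0.1, -1.2]
opening: 0.187
grasp_force: 58.5
```

```bash
python3 - <<'E'
from h import *
from art import art
o=ctrl.get_obs(); print(o["time_s"],o["eef_pos"],o["eef_rot"],o["wrist_force"],o["grasp_force"])
p=np.array(o["eef_pos"]); tip=p-[0,0,.1905]
for n in("wrist","scene","side"):
    im=ctrl.camera(n); cv2.imwrite(f"pics/N_{n}.png",im[:,:,::-1])
    ax=tip.copy(); ax[2]=.082; print(n,"axis@mouth",proj(n,ax,o),"hole",proj(n,[.596,-.172,.082],o),"pred 34mm ring px",proj(n,ax+[.017,0,0],o)-proj(n,ax-[.017,0,0],o))
art("pics/N_wrist.png",230,290,164,216,2)
art("pics/N_scene.png",272,304,164,188)
art("pics/N_side.png",290,322,204,228)
E
```

```text
12.6 [ 0.59572902 -0.1701407   0.23017899] [2.36990102e-04 7.66027847e-01 6.42807338e-01 8.66751884e-05] [-0.00158671  0.08229389 -1.24251586] 58.525943756103516
wrist axis@mouth [258.11819775 203.3664542 ] hole [258.83287538 205.43953419] pred 34mm ring px [40.72426215 -6.86019149]
scene axis@mouth [285.20591305 177.48410771] hole [285.57880178 177.20340631] pred 34mm ring px [-10.9552695   -4.17379133]
side axis@mouth [303.42008741 214.7753006 ] hole [303.9378443  215.08758065] pred 34mm ring px [10.61273257 -3.69322887]
pics/N_wrist.png u0 230 lo..hi 107 247
164  22 21 21 20 19 19 19 20 19 19 18 18 18 18 18 18 18 18 16 17 18 17 17 17 17 17 19 22 23 23
166  22 22 23 23 23 23 23 23 23 23 23 23 23 23 23 23 23 23 22 22 22 22 22 22 22 22 22 21 22 22
168  23 24 24 24 24 24 24 24 24 24 24 24 24 24 24 24 24 24 24 24 24 24 24 24 24 24 24 24 22 21
170  24 24 24 24 24 24 24 24 24 24 24 24 24 24 24 24 24 24 24 24 24 24 24 24 24 24 24 24 24 22
172  19 20 20 21 21 21 21 20 20 21 22 22 22 21 22 22 22 23 23 23 23 23 23 23 24 24 24 24 24 22
174  19 19 19 19 19 18 18 18 18 18 18 18 17 17 17 18 17 1
[... 6160 characters left out ...]
6 17 17 17 17 17 17 17 17 17 16 15 14 14 14 14 14 14 15 16 16 16 15 15 14 13 13 12 12 11 10 10
222  16 17 17 17 17 17 17 17 17 17 17 16 16 16 16 15 15 15 15 15 14 13 12 12 11 10 10 10 10  9  9  9
223  17 17 17 17 17 17 17 16 16 16 16 16 16 15 15 14 14 13 12 11 11 10 10 10  9  9  9  9  9  9  9  9
224  16 16 16 16 16 16 16 15 15 15 14 14 13 13 12 11 11 10 10 10 10 10  9  9  9  9  9  9  9  9  8  7
225  16 16 15 15 15 14 13 13 12 12 11 10 10 10 10 10 10 10 10 10 10  9  9  9  9  9  8  7  8  8  7  6
226  14 14 13 12 12 11 11 10 10 10 10 10  9  9 10 10 11 12 12 13 13 11  8  8 10 10  8  7  7  8  7  6
227  11 11 10 10 10 10 10 10 10 10 10 10  9  9 10 12 15 16 17 17 16 14 11 11 13 14 11  8  7  8  7  6
```

Request:
{"op": "carry_out", "data": {"steps": [0,0,0,0,0,0,0,0,0,0,0,0,0,0,0,0,0,0,0,0,0,0,0,0,0,0,0,0]}}

```text
time_s: 13.15
eef_pos: [0.5956, -0.1701, 0.2299]
eef_rot: [-0.0, 0.766, 0.643, -0.0]
wrist_force: [-0.3, -0.6, -0.5]
opening: 0.194
grasp_force: 58.5
```

```bash
python3 -c "
from bench import ctrl
o=ctrl.get_obs(); print(o['eef_pos'],o['opening'],abs(o['dq']).max()); print(ctrl.hand_in())"
```

```text
[ 0.59561742 -0.17007738  0.22988435] 0.19394934499342872 0.0020912343429923567
the job is handed in; nothing more can be done
None
```

I handed the job in at about 13 s; no verdict came back. The hold-down arm is down on the pack, and the gripper holds the long probe upright and still. By my measurements it is centred in the guide hole to about 1–2 mm, with the tip about 12 mm above the pack.

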